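# Lay out the sun-and-moon glass panel

### The job

On the light panel, lay the blue tile behind the sun plate (on the side away from the robot) and the green tile in front of the moon plate (on the side towards the robot), each centred on its plate with a 25 mm gap between them for the lead and its long edges parallel to the plate's. Set the amber rondel on the panel midway between the two plates, and stand the red jewel, flat side down, on the middle of the blue tile. Do not shift the solder spool, the flux bottle or the pliers.

Things in the scene. Friction and masses are not known exactly. Their poses are not given: they have to be found in the camera images.
- panel: Fixed aluminium light panel with a white glowing top, 220 mm (its x) by 300 mm (its y), 20 mm high, on the table (table top at z = 0). Origin at the centre of its underside; x points away from the robot within 0.3 rad. Place and yaw vary.
- sun_plate: Sun plate: cream-white glass with a yellow sun of eight rays, 44 mm along its x, 56 mm along its y, 12 mm thick, stuck down flat on the panel. Origin: centre of its underside, 20 mm above the table. z up; x points away from the robot within 0.3 rad. On the left or right half of the panel; the moon plate on the other, same yaw, in line along y, centres 190 to 210 mm apart.
- moon_plate: Moon plate: dark purple glass with a white crescent, 44 mm along its x, 56 mm along its y, 12 mm thick, stuck down flat on the panel. Origin: centre of its underside, 20 mm above the table. z up; x points away from the robot within 0.3 rad. 
- blue_tile: Blue cast-glass tile, 40 mm along its x by 56 mm along its y (long edges), 12 mm thick, about 65 g, loose, lying flat on the table at the left or right of the panel at any start yaw. Origin at the centre of its underside, z up.
- green_tile: Green cast-glass tile, 40 mm along its x by 56 mm along its y (long edges), 12 mm thick, about 65 g, loose, lying flat on the table at the left or right of the panel at any start yaw. Origin at the centre of its underside, z up.
- rondel: Amber round rondel: glass disc 52 mm in diameter, 12 mm thick, about 64 g, loose, lying flat on the table at the left or right of the panel. Origin at the centre of its underside, z up.
- jewel: Red cut-glass jewel: 30 mm in diameter with an upright edge from 0 to 12 mm height, then narrowing to a flat 16 mm top at 20 mm; about 25 g, loose, standing on its flat underside on the table at the left or right of the panel. Origin at the centre of its underside, z up.
- spool: Small solder spool, 40 mm in diameter, 22 mm high, black flanges; loose, standing on the panel about 81 mm behind its centre line (panel x), midway between the plates. Leave it. Origin at the centre of its underside.
- flux: White flux bottle with a red cap, 38 mm in diameter, 95 mm tall, loose, standing on the table at the robot's right. Leave it. Origin at the centre of its underside.
- pliers: Pliers with orange handles, about 136 mm long (handles towards its -x), 52 mm wide, 12 mm high, loose, lying on the table at the robot's left. Leave them. Origin under the pivot.
Not all that is in view belongs to the job. There is more than one size of the rondel; the one meant has the size given above. There is more than one size of the green_tile; the one meant has the size given above.

How it is judged:
By the outcome, as a careful person would: the job done as asked, in the order asked, and still so for the second after the job is handed in, with the robot touching nothing.
It also fails if it takes over 93 s, if anything falls off the work surface, if the arm or the gripper's body presses on something with over 40 N, if the wrist force passes 120 N, or if a joint passes its speed limit or range.

### The arm

A 7-joint arm with a two-finger parallel gripper is mounted at the origin on the work surface. World frame = base frame: x ahead of the robot, y to its left, z up, the work surface at z = 0. Lengths are in m, angles in rad, forces in N, time in s.
With the tool pointing down it reaches from about 0.4 to 0.85 m from the base axis. Payload 4.5 kg.
Tool frame: the origin (TCP) lies at the centre of the arm's flange, where the gripper is bolted on; the fingertips stand 166 mm ahead of it and the grasp point (between the pads) lies 147 mm ahead of it (r.grip_depth is the distance from the TCP to the grasp point, in m); z points along the fingers, y is the line along which they close (so a half turn about z gives the same grasp; the last joint's range is limited). The gripper opens to 88 mm and grips with 3 to 60 N. Pads are 18 mm wide; open, the fingers measure 123 mm over their backs; the gripper's body (75 mm by 187 mm) begins 45 mm behind the grasp point.
Start: joints at [1.352, 0.689, -0.195, 1.565, 0.157, 0.902, -0.215], TCP at [0.156, -0.605, 0.405] pointing down, gripper open.
Joint ranges: [-3.01, 3.01], [-0.46, 2.08], [-1.47, 1.51], [0.13, 2.56], [-1, 4.14], [0.04, 2.09], [-2.66, 2.66]. Speed limits (rad/s): [2.57, 2.57, 3.14, 3.14, 3.14, 3.14, 3.14].

### API

Orientations are given as a unit quaternion [x, y, z, w].
In Python, from plant import status, cams, r, finder gives the robot as it stands.
- The arm moves only by the tool play_rows, never from a script. Its argument "rows" is a list of rows, each a list of 7 numbers: the opening in per cent of the stroke, from 0 (shut) to 100 (fully open), then the shift along the tool's x, y, z in m, then the turn, a rotation vector about the tool's x, y, z in degrees. A call has 1 to 8 rows; each row shifts and turns the commanded pose from where the row before left it, along the tool's axes as they then stand; what a row does not reach is not made up. A row lasts 1/8 s, in which the tool goes at most 62.5 mm and 10.7 degrees, less where a joint would pass 70% of its speed; a pose out of reach is approached as far as the arm can. A call with a gripper value outside its range is refused whole. The fingers move at their own pace and stop on an object; "grip_force" is the grip in N (left out, the last holds). Time passes only in rows, so rows that do not move let the fingers close. It gives the time, the measured TCP pose, the force, the opening and the grip force at its end, in the units of the state.
- status.get_state(): the state, without advancing time (a new reading comes with each control period).
- cams.snapshot(name): name is "scene" or "top" or "wrist"; returns the picture (420x560x3 uint8, red, green, blue); there is no depth.
- cams.camera_params(name): a dict with "vfov" (degrees; the focal length in pixels is half the picture's height over the tangent of half this angle, whatever the lens; pixels are square), "cx", "cy" (the principal point, pixels), "R" (3x3) and "t" (3): a world point X has camera coordinates R X + t; the wrist camera has in their place "tool_from_camera" (4x4, takes a point from camera to tool coordinates, whose origin is the TCP and whose axes are the flange's). Camera axes: x right, y down, z forward; pixel columns grow to the right and rows downward; lengths in m; the calibration is good to about 2 mm. A picture is of the moment at which its call begins: read the wrist's pose just before it. camera_params takes no time and is no camera call.
- r.finish_job(): hands the job in; it is judged then, once.
Trained networks look in the newest picture that a camera, given by its name, has taken for a name from the list of things; names that differ only in an ending like _2 or _b are one class to them, and where a whole thing is asked for, a point or a joint stands for the part that bears it (a point fixed in the world has none). Each returns a list of dicts, best first, with "score" (0 to 1); they miss things now and then, are a little off and sometimes report something else, mostly with a low value. They report only what shows in the picture. A call takes as long as a camera call. They do not tell look-alikes from the thing itself.
- finder.spot_in(camera, label): "at" ([x, y, z] in m, in the coordinates of the camera as it stood for that picture, good to about 4 mm: the middle of the surface that is visible of it).
- finder.regions_of(camera, label): "mask" (420x560 bool, what is visible of it).
The state is a dict: "clock": time; "q": joint angles; "qd": joint speeds; "joint_torque": joint torques, N m; "tool_pos": TCP position; "eef_rot": TCP orientation; "contact_force": force on the tool from outside, world axes, zero at the start; "moment": the same for the moment, N m; "opening": opening from 0.0 (shut) to 1.0 (fully open); "finger_force": force on a finger pad.
Only numpy, scipy, OpenCV 4.12 (cv2) and the standard library are available. Lean on these libraries where they do the work, as an engineer would, in place of code of your own. Each camera call takes 0.05 s, during which the arm holds its last target. There are 200 camera calls.

## Working session

There is one attempt and no reset: what is moved stays moved. The work goes in short steps, Python scripts to look and compute and a tool call to move; the robot and the scene stay as the last step left them, time stands still between calls to the robot, and variables do not carry over. Pictures are saved under pics/ and viewed, at most 14 in all, crops included, and the job is handed in when it is done.

Besides the shell and the picture viewer there is one more tool, called after "Call:" as name(argument=value, ...) on one line, values as JSON. play_rows: Moves the arm, as the interface text tells. Its arguments: {"type":"object","properties":{"rows":{"type":"array","items":{"type":"array","items":{"type":"number"}}},"grip_force":{"type":"number"}},"required":["rows"]}

```bash
ls; mkdir -p pics; python3 - <<'E'
from plant import status,cams,r,finder
import cv2,numpy as np
s=status.get_state();print(s['clock'],s['tool_pos'],s['eef_rot'],s['opening'])
for n in('top','scene'):
    im=cams.snapshot(n);cv2.imwrite(f'pics/{n}0.png',im[:,:,::-1])
    p=cams.camera_params(n);print(n,p)
print(cams.camera_params('wrist'))
E
```

```text
pics
0.0 [ 0.15620345 -0.60482933  0.40388178] [ 9.92015743e-01  1.26110541e-01 -1.98030245e-04 -9.26587101e-04] 0.9990327992151002
top {'vfov': 52.41669847152913, 'cx': 284.84732798664976, 'cy': 207.85080479746063, 'R': array([[ 0.01279737, -0.9995754 , -0.0261771 ],
       [-0.98307449, -0.0077926 , -0.18304049],
       [ 0.18275878,  0.02807648, -0.98275681]]), 't': array([0.03842719, 0.56036966, 1.05324562])}
scene {'vfov': 49.17240415758935, 'cx': 275.3669697412209, 'cy': 206.27236186819837, 'R': array([[-6.22560424e-01,  7.82571575e-01,  4.98799897e-04],
       [ 5.21253777e-01,  4.15149102e-01, -7.45617679e-01],
       [-5.83706278e-01, -4.63932057e-01, -6.66373790e-01]]), 't': array([ 0.32691521, -0.23753774,  1.64131953])}
{'vfov': 62.86825210580529, 'cx': 283.0608851894908, 'cy': 207.77449760608968, 'tool_from_camera': array([[ 3.93316055e-04, -9.62878458e-01, -2.69935031e-01,
         6.96725900e-02],
       [ 9.99999553e-01,  6.10731928e-04, -7.21450404e-04,
         2.32954476e-04],
       [ 8.59526994e-04, -2.69934627e-01,  9.62878268e-01,
         1.99031410e-02],
       [ 0.00000000e+00,  0.00000000e+00,  0.00000000e+00,
         1.00000000e+00]])}
```

View pics/top0.png

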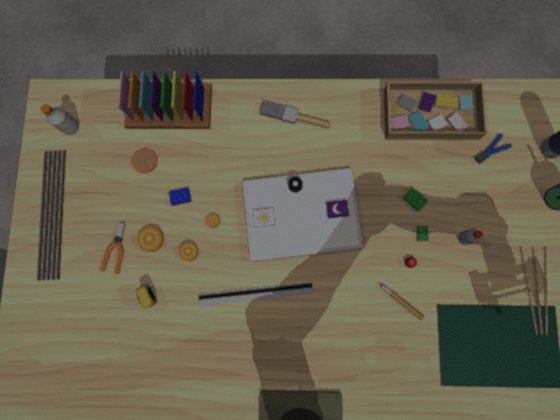

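View pics/scene0.png

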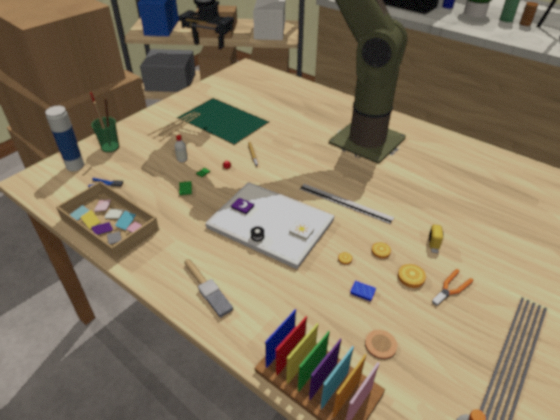

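The top view shows the sun plate at (264,217), the moon plate at (338,209) and the spool at (295,184). The blue tile is at (180,196). The green candidates are (415,199), large, and (423,233), small. The amber candidates are (150,238), (188,251) and (212,220), plus a coaster at (145,160). The jewel is at (410,262).

```bash
cat > h.py <<'E'
from plant import status,cams,r,finder
import cv2,numpy as np
from scipy.spatial.transform import Rotation as Ro
def cam(n,st=None):
    p=cams.camera_params(n);f=210/np.tan(np.radians(p['vfov']/2))
    if n=='wrist':
        st=st or status.get_state()
        T=np.eye(4);T[:3,:3]=Ro.from_quat(st['eef_rot']).as_matrix();T[:3,3]=st['tool_pos']
        W=T@p['tool_from_camera'];R=W[:3,:3].T;t=-R@W[:3,3]
    else:R,t=np.array(p['R']),np.array(p['t'])
    return f,p['cx'],p['cy'],R,t
def plane(c,uv,z):
    f,cx,cy,R,t=c;uv=np.atleast_2d(uv).astype(float)
    d=np.c_[(uv[:,0]-cx)/f,(uv[:,1]-cy)/f,np.ones(len(uv))]@R;o=-R.T@t
    return o+d*((z-o[2])/d[:,2])[:,None]
def project(c,X):
    f,cx,cy,R,t=c;Y=np.atleast_2d(X)@R.T+t
    return np.c_[f*Y[:,0]/Y[:,2]+cx,f*Y[:,1]/Y[:,2]+cy]
def rect(c,mask,z):
    """min-area rectangle of a mask projected on the plane z: centre, long, short, yaw of the long side"""
    cs,_=cv2.findContours(mask.astype(np.uint8),0,1);k=max(cs,key=cv2.contourArea)[:,0]
    P=plane(c,k,z)[:,:2]
    (x,y),(w,h),a=cv2.minAreaRect((P*1000).astype(np.float32))
    if w<h:w,h,a=h,w,a+90
    return np.round([x,y,w,h,(a+90)%180-90],1)
def tri(c1,u1,c2,u2):
    o=[];d=[]
    for c,u in((c1,u1),(c2,u2)):
        o.append(-c[3].T@c[4]);q=plane(c,u,0.)[0]-o[-1];d.append(q/np.linalg.norm(q))
    A=sum(np.eye(3)-np.outer(k,k) for k in d);b=sum((np.eye(3)-np.outer(k,k))@p for k,p in zip(d,o))
    return np.linalg.solve(A,b)
E
python3 - <<'E'
from h import *
for n in('top','scene'):
    cams.snapshot(n);c=cam(n)
    for l,z in(('sun_plate',.032),('moon_plate',.032),('blue_tile',.012),('green_tile',.012),('rondel',.012),('jewel',.02),('spool',.042),('flux',.095),('pliers',.012)):
        print(n,l)
        for d in finder.regions_of(n,l):
            if d['score']>.2 and d['mask'].sum()>15:
                m=d['mask'];v,u=np.nonzero(m);print('  ',round(d['score'],2),u.mean().round(1),v.mean().round(1),m.sum(),rect(c,m,z))
E
```

```text
top sun_plate
   0.69 294.8 183.6 203 [6.30e+02 1.86e+01 4.11e+01 3.74e+01 4.00e-01]
   0.57 263.1 217.1 368 [538.7 101.8  56.5  45.7 -82.8]
top moon_plate
   0.69 337.2 208.2 349 [563.7 -92.5  55.2  45.2 -82.8]
   0.43 187.6 250.8 313 [448.7 297.3  49.9  49.8   2.9]
top blue_tile
   0.86 179.6 195.9 321 [598.2 332.   59.5  42.4 -76.7]
top green_tile
   0.53 414.3 198.1 322 [ 596.4 -300.7   54.    43.    44.7]
   0.45 422.4 233.0 168 [ 502.9 -318.4   38.2   28.8   -2.5]
top rondel
   0.76 187.7 250.6 313 [450.3 302.4  50.8  50.7   2.9]
   0.68 149.2 238.8 546 [480.  407.7  71.4  64.4 -89.4]
   0.52 409.7 261.6 114 [ 427.8 -281.4   30.1   28.5  -45.8]
   0.49 212.0 219.7 165 [534.1 240.7  38.1  35.3 -89.5]
top jewel
   0.64 409.5 261.6 108 [ 426.7 -278.6   28.3   28.    44.2]
   0.44 469.0 235.8 294 [ 495.6 -437.5   63.3   37.4  -75.4]
top spool
   0.6 294.7 183.5 183 [6.276e+02 1.860e+01 4.080e+01 3.700e+01 4.000e-01]
top flux
   0.86 469.1 235.8 306 [ 486.9 -408.    62.2   35.5  -75.4]
top pliers
   0.73 300.9 215.1 8251 [553.9   2.6 300.8 226.5 -82.7]
   0.72 113.9 248.8 394 [457.5 497.5 127.1  48.4 -10.5]
   0.39 336.7 208.2 358 [567.4 -93.7  57.6  46.5 -82.3]
scene sun_plate
   0.49 301.5 230.3 313 [542.4 105.3  60.6  57.4 -82.9]
scene moon_plate
   0.55 242.4 205.6 260 [568.1 -88.5  59.7  56.3 -83.7]
scene blue_tile
   0.89 362.5 291.0 307 [603.9 335.2  54.5  43.8 -73.8]
   0.45 257.6 233.7 218 [612.4   5.9  58.8  41.9  39.5]
   0.4 301.3 231.0 301 [528.4  94.6  62.6  56.3 -83.8]
scene green_tile
   0.55 184.8 188.0 195 [ 601.9 -298.5   71.7   40.3   46.3]
scene rondel
   0.67 381.1 250.1 264 [453.6 304.9  58.   51.9  38.5]
   0.59 411.3 275.8 553 [484.4 407.5  80.4  67.   24.8]
scene jewel
scene spool
   0.53 257.0 233.7 210 [636.4  23.8  56.9  40.3  39.6]
scene flux
   0.66 180.6 148.7 256 [ 533.8 -374.4  144.4   36.1   52. ]
scene pliers
   0.69 450.4 288.9 394 [462.4 501.1 139.7  48.2 -10.5]
```

```bash
cat > go.py <<'E'
import sys
from h import *
# usage: go.py x y z yawy ... ; mm, yaw of tool y (deg, mod 180) -> shift in the tool axes per leg (shift given before turn)
def legs(pts,st=None):
    st=st or status.get_state()
    p=np.array(st['tool_pos'])*1000;R=Ro.from_quat(st['eef_rot']).as_matrix()
    ya=np.degrees(np.arctan2(R[1,1],R[0,1]))
    print('at',p.round(1),'yaw',ya.round(2),'tilt',(R[:2,2]*57.3).round(2),'t',st['clock'],'open',round(st['opening'],3))
    for x,y,z,a in pts:
        a0=np.radians(ya);Y=np.array([np.cos(a0),np.sin(a0)]);X=np.array([-Y[1],Y[0]])
        d=np.array([x,y])-p[:2];dz=p[2]-z
        turn=-((a-ya+90)%180-90);v=np.array([X@d,Y@d,dz]);n=max(np.ceil(np.linalg.norm(v)/60),np.ceil(abs(turn)/10),1)
        print('shift mm',v.round(1),'turn z',round(turn,2),'rows',int(n),'each',(v/n).round(1),round(turn/n,2))
        p=np.array([x,y,z]);ya=ya-turn
if __name__=='__main__':
    v=np.array(sys.argv[1:],float).reshape(-1,4);legs(v)
E
python3 go.py 440 -320 400 -75.5 560 5 400 -75.5
```

```text
at [ 156.3 -605.1  404.8] yaw -75.52 tilt [ 0.   -0.01] t 1.1 open 1.003
shift mm [ 346.  -205.1    4.8] turn z -0.02 rows 7 each [ 49.4 -29.3   0.7] -0.0
shift mm [ 197.6 -284.6    0. ] turn z -0.0 rows 6 each [ 32.9 -47.4   0. ] -0.0
```

Call:
play_rows(rows=[[100, 0.0494, -0.0293, 0, 0, 0, 0], [100, 0.0494, -0.0293, 0, 0, 0, 0], [100, 0.0494, -0.0293, 0, 0, 0, 0], [100, 0.0494, -0.0293, 0, 0, 0, 0], [100, 0.0494, -0.0293, 0, 0, 0, 0], [100, 0.0494, -0.0293, 0, 0, 0, 0], [100, 0.0494, -0.0293, 0, 0, 0, 0]])

```text
clock: 1.98
tool_pos: [0.4411, -0.3187, 0.4049]
eef_rot: [0.992, 0.126, 0.0, 0.0]
contact_force: [0.4, -0.4, 0.1]
opening: 1.002
finger_force: 0.0
```

Call:
play_rows(rows=[[100, 0.033, -0.0474, 0, 0, 0, 0], [100, 0.033, -0.0474, 0, 0, 0, 0], [100, 0.033, -0.0474, 0, 0, 0, 0], [100, 0.033, -0.0474, 0, 0, 0, 0], [100, 0.033, -0.0474, 0, 0, 0, 0], [100, 0.033, -0.0474, 0, 0, 0, 0], [100, 0, 0, 0, 0, 0, 0], [100, 0, 0, 0, 0, 0, 0]])

```text
clock: 2.98
tool_pos: [0.5602, 0.0044, 0.4046]
eef_rot: [0.992, 0.126, -0.0, 0.0]
contact_force: [-0.7, -0.4, -0.3]
opening: 0.997
finger_force: 0.0
```

```bash
cat > look.py <<'E'
import sys
from h import *
st=status.get_state();im=cams.snapshot('wrist');cv2.imwrite('pics/'+sys.argv[1]+'.png',im[:,:,::-1]);c=cam('wrist',st)
print(np.round(st['tool_pos'],4),st['clock'])
for a in sys.argv[2:]:
    l,z=a.split(':')
    for d in finder.regions_of('wrist',l):
        if d['score']>.2 and d['mask'].sum()>15:
            m=d['mask'];v,u=np.nonzero(m);print(l,round(d['score'],2),u.mean().round(1),v.mean().round(1),m.sum(),rect(c,m,float(z)))
E
python3 look.py w1 sun_plate:.032 moon_plate:.032 spool:.042 panel:.02
```

```text
[0.5602 0.0044 0.4046] 2.975
sun_plate 0.67 188.9 176.2 2358 [539.6  99.6  57.5  46.2 -82.7]
moon_plate 0.95 372.5 198.9 2248 [564.5 -92.7  57.9  45.3 -82.8]
panel 0.7 282.6 173.1 47031 [552.3   1.5 299.7 218.9 -82.7]
```

View pics/w1.png

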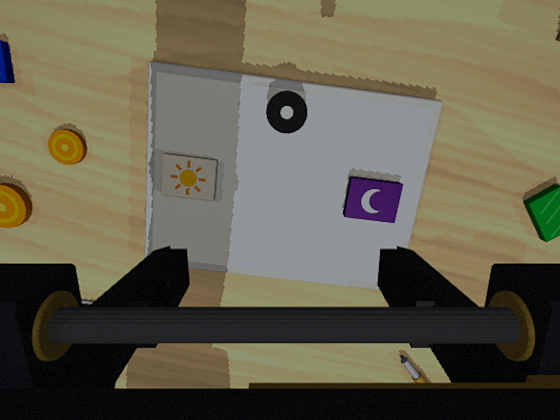

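The wrist view shows the sun plate at (189,176), the moon plate at (372,199) and the spool at (287,111). These agree with the top view, and the panel yaw is about 7.25°. Next I move over the blue tile.

```bash
python3 go.py 599 333 300 -76.5
```

```text
at [560.2   3.3 404.8] yaw -75.66 tilt [-0.01 -0.04] t 3.225 open 1.001
shift mm [ 119.3 -309.9  104.8] turn z 0.84 rows 6 each [ 19.9 -51.6  17.5] 0.14
```

Call:
play_rows(rows=[[100, 0.0199, -0.0516, 0.0175, 0, 0, 0.14], [100, 0.0199, -0.0516, 0.0175, 0, 0, 0.14], [100, 0.0199, -0.0516, 0.0175, 0, 0, 0.14], [100, 0.0199, -0.0516, 0.0175, 0, 0, 0.14], [100, 0.0199, -0.0516, 0.0175, 0, 0, 0.14], [100, 0.0199, -0.0516, 0.0175, 0, 0, 0.14], [100, 0, 0, 0, 0, 0, 0], [100, 0, 0, 0, 0, 0, 0]])

```text
clock: 4.22
tool_pos: [0.601, 0.3329, 0.2995]
eef_rot: [0.993, 0.118, -0.0, 0.001]
contact_force: [0.5, -0.6, -0.5]
opening: 0.999
finger_force: 0.0
```

```bash
python3 look.py w2 blue_tile:.012; python3 go.py 599 333 170 -76.5
```

```text
[0.601  0.3329 0.2995] 4.225
blue_tile 0.76 281.8 201.7 3381 [599.6 333.2  57.2  41.3 -77.5]
at [601.5 331.7 300.2] yaw -76.53 tilt [ 0.05 -0.09] t 4.325 open 1.002
shift mm [ -2.1  -1.8 130.2] turn z -0.03 rows 3 each [-0.7 -0.6 43.4] -0.01
```

View pics/w2.png

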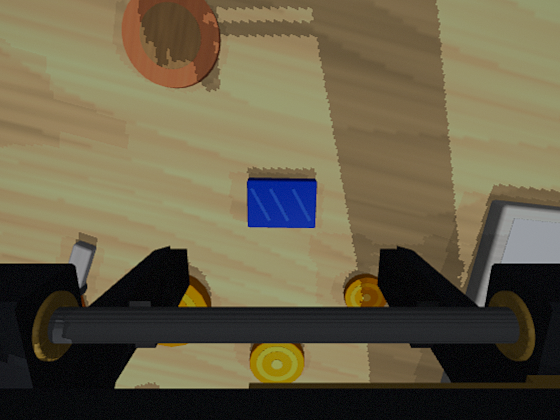

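The blue tile sits centred at (282,203), and the finger paths on both sides are clear.

Call:
play_rows(rows=[[100, -0.001, -0.001, 0.043, 0, 0, 0.6], [100, -0.001, -0.001, 0.043, 0, 0, 0], [100, 0, 0, 0.034, 0, 0, 0], [100, 0, 0, 0.011, 0, 0, 0], [50, 0, 0, 0, 0, 0, 0], [50, 0, 0, 0, 0, 0, 0], [40, 0, 0, 0, 0, 0, 0], [40, 0, 0, 0, 0, 0, 0]], grip_force=20)

```text
clock: 5.32
tool_pos: [0.5987, 0.3357, 0.1699]
eef_rot: [0.994, 0.114, 0.001, -0.0]
contact_force: [0.2, 0.3, 3.8]
opening: 0.63
finger_force: 20.0
```

Call:
play_rows(rows=[[40, 0, 0, 0, 0, 0, 0], [40, 0, 0, 0, 0, 0, 0], [40, 0, 0, -0.03, 0, 0, 0], [40, 0, 0, -0.05, 0, 0, 0], [40, 0, 0, 0, 0, 0, 0]])

```text
clock: 5.95
tool_pos: [0.5998, 0.3367, 0.2529]
eef_rot: [0.994, 0.114, 0.004, -0.002]
contact_force: [0.6, 0.3, -1.4]
opening: 0.636
finger_force: 20.0
```

```bash
python3 go.py 605.3 109.2 250 -82.75; python3 look.py w3 blue_tile:.09
```

```text
at [599.8 336.7 252.9] yaw -76.96 tilt [0.41 0.26] t 5.95 open 0.636
shift mm [-45.9 222.9   2.9] turn z 5.79 rows 4 each [-11.5  55.7   0.7] 1.45
[0.5998 0.3367 0.2529] 5.95
blue_tile 0.85 283.4 266.3 9828 [602.  337.5  58.   38.6 -76.9]
```

View pics/w3.png

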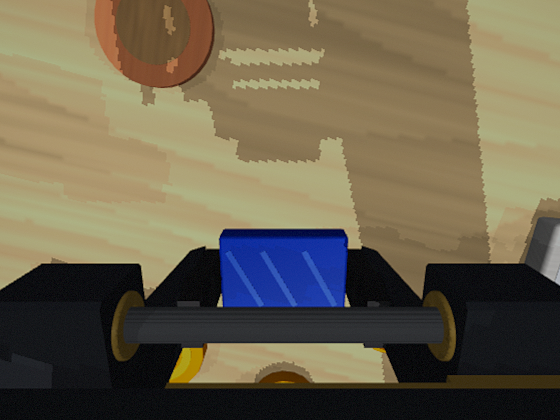

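The tile is held between the pads, with its back edge at about row 238, columns 221–347.

```bash
python3 - <<'E'
from h import *
st=status.get_state();c=cam('wrist',st);R=Ro.from_quat(st['eef_rot']).as_matrix();p=np.array(st['tool_pos'])
for z in(.0945,.096):
    for uv in((221,238),(284,238),(347,238)):
        print(z,((plane(c,uv,z)[0]-p)@R*1000).round(1))
E
```

```text
0.0945 [ 18.9 -25.7 154.3]
0.0945 [ 18.9   0.5 154.3]
0.0945 [ 18.9  26.8 154.3]
0.096 [ 19.5 -25.4 152.8]
0.096 [ 19.5   0.5 152.8]
0.096 [ 19.5  26.5 152.8]
```

```bash
python3 - <<'E'
import cv2,numpy as np
im=cv2.imread('pics/w3.png').astype(int);m=(im[:,:,0]>im[:,:,2]+40)
for r in range(226,310,6):
    u=np.nonzero(m[r])[0];print(r,len(u),(u.min(),u.max()) if len(u) else '',im[r,284])
E
python3 - <<'E'
from h import *
st=status.get_state();print(st['tool_pos'],st['contact_force'])
for n in('top','scene'):
    cams.snapshot(n);c=cam(n);d=finder.regions_of(n,'blue_tile')[:2]
    for k in d:
        v,u=np.nonzero(k['mask']);print(n,k['score'],u.mean(),v.mean(),k['mask'].sum())
        R=Ro.from_quat(st['eef_rot']).as_matrix();print(project(c,[np.array(st['tool_pos'])+R@[0,0,h] for h in(.150,.16,.17)]))
E
```

```text
226 0  [129 174 176]
232 123 (np.int64(222), np.int64(344)) [65  7  0]
238 129 (np.int64(219), np.int64(347)) [134  32   2]
244 127 (np.int64(220), np.int64(346)) [160  44  12]
250 129 (np.int64(219), np.int64(347)) [153  44  15]
256 128 (np.int64(220), np.int64(347)) [154  48  17]
262 127 (np.int64(220), np.int64(346)) [155  47  18]
268 127 (np.int64(220), np.int64(346)) [155  48  19]
274 127 (np.int64(220), np.int64(346)) [158  50  26]
280 125 (np.int64(221), np.int64(345)) [158  51  24]
286 125 (np.int64(221), np.int64(345)) [185  91  53]
292 125 (np.int64(221), np.int64(345)) [181  86  50]
298 122 (np.int64(223), np.int64(344)) [160  57  32]
304 121 (np.int64(223), np.int64(343)) [173  60  26]
[0.59796568 0.33566979 0.24880549] [-1.22036993 -0.56905076 -1.13774306]
top 0.49 169.3740458015267 195.0763358778626 131
[[168.93434522 188.73031332]
 [170.08740192 189.62355211]
 [171.2197521  190.50075018]]
scene 0.72 367.0025773195876 269.42525773195877 388
[[368.55137145 266.21449008]
 [367.97303446 269.02013784]
 [367.40180767 271.7912923 ]]
```

```bash
cat >> h.py <<'E'
def avg(n=5):
    S=[status.get_state()]
    for i in range(n-1):cams.snapshot('top');S.append(status.get_state())
    s=dict(S[-1]);s['tool_pos']=np.mean([k['tool_pos'] for k in S],0)
    q=Ro.from_quat([k['eef_rot'] for k in S]).mean();s['eef_rot']=q.as_quat();s['contact_force']=np.mean([k['contact_force'] for k in S],0)
    print('std mm',(np.std([k['tool_pos'] for k in S],0)*1000).round(2),'force',s['contact_force'].round(1));return s
E
sed -i 's/v);*$/v)/; s/legs(v)$/legs(v,avg(4))/' go.py; python3 go.py 605.9 109.7 250 -82.75
```

```text
std mm [0.13 0.07 0.26] force [ 0.1 -0.4 -1. ]
at [597.8 335.5 247.3] yaw -76.95 tilt [-0.11 -0.07] t 6.4 open 0.635
shift mm [-43.  221.8  -2.7] turn z 5.8 rows 4 each [-10.8  55.4  -0.7] 1.45
```

Call:
play_rows(rows=[[40, -0.0108, 0.0554, 0, 0, 0, 1.45], [40, -0.0108, 0.0554, 0, 0, 0, 1.45], [40, -0.0108, 0.0554, 0, 0, 0, 1.45], [40, -0.0108, 0.0554, -0.002, 0, 0, 1.45], [40, 0, 0, 0, 0, 0, 0], [40, 0, 0, 0, 0, 0, 0], [40, 0, 0, 0, 0, 0, 0]])

```text
clock: 7.28
tool_pos: [0.5975, 0.1121, 0.2506]
eef_rot: [0.998, 0.065, 0.0, -0.001]
contact_force: [0.4, 0.1, -1.3]
opening: 0.633
finger_force: 20.0
```

```bash
python3 go.py 605.9 109.7 191 -82.75
```

```text
std mm [0.02 0.24 0.01] force [-0.3  0.1 -1.1]
at [597.5 111.8 250.6] yaw -82.61 tilt [0.   0.06] t 7.425 open 0.633
shift mm [ 8.1  3.2 59.6] turn z 0.14 rows 2 each [ 4.   1.6 29.8] 0.07
```

Call:
play_rows(rows=[[40, 0.004, 0.0016, 0.02, 0, 0, 0.1], [40, 0.0041, 0.0016, 0.02, 0, 0, 0], [40, 0, 0, 0.012, 0, 0, 0], [40, 0, 0, 0, 0, 0, 0], [40, 0, 0, 0, 0, 0, 0]])

```text
clock: 8.05
tool_pos: [0.6061, 0.1078, 0.1988]
eef_rot: [0.998, 0.062, 0.0, -0.0]
contact_force: [-0.3, -0.3, -0.9]
opening: 0.634
finger_force: 20.0
```

```bash
python3 go.py 605.9 109.7 191 -82.75
```

```text
std mm [0.07 0.03 0.23] force [-0.2 -0.1 -1.1]
at [606.2 107.9 199.2] yaw -82.86 tilt [0.05 0.01] t 8.2 open 0.635
shift mm [-0.1 -1.8  8.2] turn z -0.11 rows 1 each [-0.1 -1.8  8.2] -0.11
```

Call:
play_rows(rows=[[40, 0, -0.0018, 0.004, 0, 0, -0.1], [40, 0, 0, 0.003, 0, 0, 0], [40, 0, 0, 0.002, 0, 0, 0], [40, 0, 0, 0, 0, 0, 0]])

```text
clock: 8.7
tool_pos: [0.6057, 0.1097, 0.1899]
eef_rot: [0.998, 0.063, -0.0, 0.0]
contact_force: [-2.0, 0.4, 3.0]
opening: 0.629
finger_force: 20.0
```

```bash
python3 go.py 605.9 109.7 189 -82.75
```

```text
std mm [0.01 0.02 0.01] force [-1.6  0.3  3.1]
at [605.7 109.7 189.9] yaw -82.75 tilt [-0.01 -0.  ] t 8.85 open 0.628
shift mm [0.2 0.  0.9] turn z 0.0 rows 1 each [0.2 0.  0.9] 0.0
```

Call:
play_rows(rows=[[75, 0, 0, 0, 0, 0, 0], [75, 0, 0, 0, 0, 0, 0], [75, 0, 0, -0.02, 0, 0, 0], [85, -0.02, 0, -0.045, 0, 0, 0], [100, -0.033, 0, -0.05, 0, 0, 0], [100, 0, 0, -0.025, 0, 0, 0], [100, 0, 0, 0, 0, 0, 0], [100, 0, 0, 0, 0, 0, 0]])

```text
clock: 9.85
tool_pos: [0.5532, 0.1029, 0.3295]
eef_rot: [0.998, 0.063, -0.0, 0.0]
contact_force: [-0.8, 0.8, 0.0]
opening: 0.998
finger_force: 0.0
```

Call:
play_rows(rows=[[100, 0, 0, 0, 0, 0, 0], [100, 0, 0, 0, 0, 0, 0]])

```text
clock: 10.1
tool_pos: [0.5531, 0.1029, 0.3287]
eef_rot: [0.998, 0.063, -0.001, 0.0]
contact_force: [0.9, -0.6, -0.8]
opening: 0.999
finger_force: 0.0
```

```bash
python3 look.py w4 sun_plate:.032 blue_tile:.032 ; python3 go.py 596.4 -300.7 330 -135.3
```

```text
[0.5531 0.1029 0.3287] 10.1
sun_plate 0.58 283.7 212.6 3498 [540.2 100.7  57.2  46.5 -82.7]
blue_tile 0.9 283.3 133.8 3595 [604.3 109.2  55.7  38.7 -82.7]
std mm [0.01 0.01 0.15] force [-0.5  0.3  0.1]
at [553.2 103.  329.4] yaw -82.75 tilt [-0.03 -0.01] t 10.4 open 0.997
shift mm [ -8.  405.9  -0.6] turn z 52.55 rows 7 each [-1.1 58.  -0.1] 7.51
```

View pics/w4.png

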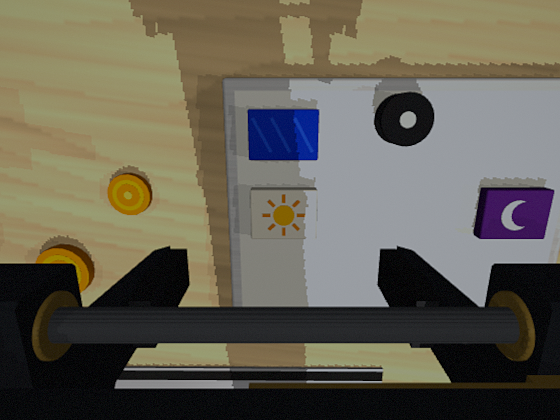

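```bash
python3 - <<'E'
import cv2
im=cv2.imread('pics/w4.png')
cv2.imwrite('pics/w4c.png',cv2.resize(im[95:250,235:335],None,fx=5,fy=3.8,interpolation=cv2.INTER_NEAREST) if 0 else cv2.resize(im[98:246,235:335],None,fx=4,fy=4,interpolation=cv2.INTER_NEAREST))
g=im.sum(2)//3
for u in(268,272):print(u,[(r,int(g[r,u])) for r in list(range(104,116))+list(range(154,196))+list(range(234,244))])
E
```

```text
268 [(104, 130), (105, 131), (106, 117), (107, 116), (108, 104), (109, 62), (110, 37), (111, 41), (112, 40), (113, 37), (114, 43), (115, 44), (154, 40), (155, 38), (156, 40), (157, 39), (158, 43), (159, 30), (160, 82), (161, 127), (162, 131), (163, 128), (164, 127), (165, 126), (166, 128), (167, 127), (168, 128), (169, 126), (170, 127), (171, 128), (172, 126), (173, 127), (174, 127), (175, 126), (176, 127), (177, 127), (178, 126), (179, 127), (180, 128), (181, 127), (182, 129), (183, 115), (184, 111), (185, 114), (186, 120), (187, 80), (188, 62), (189, 74), (190, 108), (191, 123), (192, 122), (193, 123), (194, 121), (195, 121), (234, 120), (235, 121), (236, 120), (237, 121), (238, 110), (239, 122), (240, 125), (241, 126), (242, 127), (243, 124)]
272 [(104, 128), (105, 129), (106, 129), (107, 123), (108, 103), (109, 60), (110, 37), (111, 44), (112, 46), (113, 43), (114, 41), (115, 45), (154, 39), (155, 43), (156, 39), (157, 40), (158, 43), (159, 28), (160, 84), (161, 114), (162, 127), (163, 128), (164, 128), (165, 126), (166, 127), (167, 127), (168, 127), (169, 127), (170, 127), (171, 129), (172, 126), (173, 128), (174, 126), (175, 127), (176, 127), (177, 128), (178, 127), (179, 127), (180, 127), (181, 126), (182, 127), (183, 128), (184, 116), (185, 114), (186, 119), (187, 80), (188, 61), (189, 75), (190, 110), (191, 122), (192, 123), (193, 122), (194, 123), (195, 121), (234, 121), (235, 119), (236, 121), (237, 120), (238, 109), (239, 124), (240, 127), (241, 127), (242, 126), (243, 128)]
```

View pics/w4c.png

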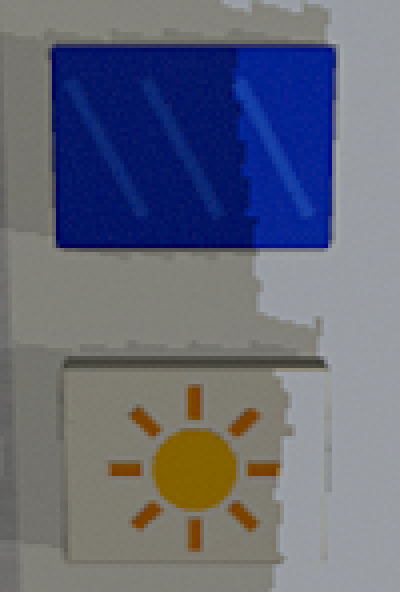

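```bash
python3 - <<'E'
from h import *
st=dict(tool_pos=[.5532,.1030,.3291],eef_rot=Ro.from_euler('z',-82.75+90,degrees=True)*Ro.from_euler('x',180,degrees=True));st['eef_rot']=st['eef_rot'].as_quat()
c=cam('wrist',st);R=Ro.from_quat(st['eef_rot']).as_matrix()
for uv in((283,109),(283,160),(283,189.5),(283,238.5),(249.2,158),(317.7,158),(251.2,191),(316.8,191)):
    print(uv,((plane(c,uv,.032)[0]-st['tool_pos'])@R*1000).round(1))
E
python3 go.py 596.4 -300.7 330 -135.3
```

```text
(283, 109) [ 7.150e+01 -1.000e-01  2.971e+02]
(283, 160) [ 3.200e+01 -1.000e-01  2.971e+02]
(283, 189.5) [ 7.600e+00 -1.000e-01  2.971e+02]
(283, 238.5) [-3.550e+01 -1.000e-01  2.971e+02]
(249.2, 158) [ 33.6 -27.3 297.1]
(317.7, 158) [ 33.6  27.9 297.1]
(251.2, 191) [  6.3 -26.4 297.1]
(316.8, 191) [  6.4  27.9 297.1]
std mm [0.01 0.02 0.06] force [-0.   0.4 -0. ]
at [553.2 103.  329.6] yaw -82.75 tilt [-0.   -0.01] t 10.55 open 1.002
shift mm [-8.100e+00  4.059e+02 -4.000e-01] turn z 52.55 rows 7 each [-1.2 58.  -0.1] 7.51
```

Blue tile: gap 24.4–24.8 mm, lateral error about 0.4 mm. Next is the green tile, the large one near (596,-301).

Call:
play_rows(rows=[[100, -0.001, 0.058, 0, 0, 0, 0], [100, -0.001, 0.058, 0, 0, 0, 0], [100, -0.001, 0.058, 0, 0, 0, 0], [100, -0.001, 0.058, 0, 0, 0, 0], [100, -0.001, 0.058, 0, 0, 0, 0], [100, -0.001, 0.058, 0, 0, 0, 0], [100, -0.002, 0.058, 0, 0, 0, 0], [100, 0, 0, 0, 0, 0, 10]])

```text
clock: 11.55
tool_pos: [0.5944, -0.3084, 0.3295]
eef_rot: [1.0, -0.031, -0.0, 0.003]
contact_force: [-0.2, 1.0, -0.4]
opening: 0.998
finger_force: 0.0
```

Call:
play_rows(rows=[[100, 0, 0, 0, 0, 0, 10], [100, 0, 0, 0, 0, 0, 10], [100, 0, 0, 0, 0, 0, 10], [100, 0, 0, 0, 0, 0, 10], [100, 0, 0, 0, 0, 0, 2.5], [100, 0, 0, 0, 0, 0, 0], [100, 0, 0, 0, 0, 0, 0], [100, 0, 0, 0, 0, 0, 0]])

```text
clock: 12.55
tool_pos: [0.5964, -0.3009, 0.3297]
eef_rot: [0.923, -0.384, 0.0, -0.0]
contact_force: [-0.2, -0.1, 0.2]
opening: 1.003
finger_force: 0.0
```

```bash
python3 look.py w5 green_tile:.012 ; python3 go.py 596.4 -300.7 170 -135.3
```

```text
[ 0.5964 -0.3009  0.3297] 12.55
green_tile 0.83 287.1 188.7 2839 [ 596.3 -305.3   55.4   41.1   46.9]
std mm [0.01 0.02 0.01] force [-0.   0.1  0.5]
at [ 596.4 -300.9  329.7] yaw -135.24 tilt [0.01 0.  ] t 12.8 open 1.004
shift mm [-2.000e-01 -1.000e-01  1.597e+02] turn z 0.06 rows 3 each [-0.1 -0.  53.2] 0.02
```

View pics/w5.png

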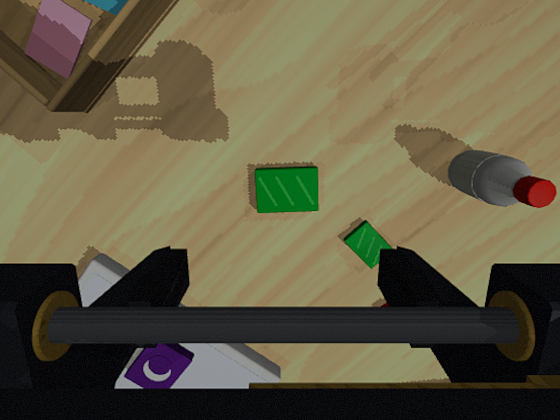

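The big green tile is at (287,189) and the small decoy at (368,243), clear of the fingers.

```bash
python3 go.py 596.0 -305.0 169.5 -133.2
```

```text
std mm [0.01 0.02 0.01] force [-0.   0.  -0.1]
at [ 596.4 -300.9  329.7] yaw -135.25 tilt [ 0. -0.] t 12.95 open 1.001
shift mm [  2.6   3.2 160.2] turn z -2.05 rows 3 each [ 0.9  1.1 53.4] -0.68
```

Call:
play_rows(rows=[[85, 0.0026, 0.0032, 0.05, 0, 0, -2], [82, 0, 0, 0.055, 0, 0, 0], [82, 0, 0, 0.04, 0, 0, 0], [82, 0, 0, 0.015, 0, 0, 0], [82, 0, 0, 0, 0, 0, 0], [50, 0, 0, 0, 0, 0, 0], [50, 0, 0, 0, 0, 0, 0], [40, 0, 0, 0, 0, 0, 0]])

```text
clock: 13.95
tool_pos: [0.5966, -0.3052, 0.1712]
eef_rot: [0.93, -0.369, 0.001, 0.0]
contact_force: [-0.4, -0.2, 6.7]
opening: 0.633
finger_force: 20.0
```

Call:
play_rows(rows=[[40, 0, 0, 0, 0, 0, 0], [40, 0, 0, 0, 0, 0, 0], [40, 0, 0, -0.03, 0, 0, 0], [40, 0, 0, -0.05, 0, 0, 0], [40, 0, 0, 0, 0, 0, 0], [40, 0, 0, 0, 0, 0, 0], [40, 0, 0, 0, 0, 0, 0]])

```text
clock: 14.82
tool_pos: [0.5954, -0.3045, 0.2482]
eef_rot: [0.93, -0.369, -0.002, -0.0]
contact_force: [0.6, -0.3, -1.0]
opening: 0.633
finger_force: 20.0
```

```bash
python3 look.py w6 green_tile:.09; python3 - <<'E'
import cv2
im=cv2.imread('pics/w6.png').astype(int)
for u in(270,284,300):
    print(u,[(r,im[r,u].tolist()) for r in range(226,246)])
E
python3 go.py 497.3 -101.3 250 -133.2 497.3 -101.3 250 -82.75
```

```text
[ 0.5954 -0.3045  0.2482] 14.825
green_tile 0.62 283.6 265.8 9779 [ 597.5 -306.9   55.1   37.4   46.8]
270 [(226, [122, 164, 180]), (227, [88, 129, 132]), (228, [32, 68, 45]), (229, [6, 47, 0]), (230, [17, 54, 6]), (231, [11, 53, 5]), (232, [11, 52, 0]), (233, [11, 54, 7]), (234, [14, 60, 2]), (235, [13, 73, 0]), (236, [12, 77, 0]), (237, [14, 76, 0]), (238, [22, 77, 3]), (239, [12, 75, 0]), (240, [14, 77, 0]), (241, [10, 77, 0]), (242, [18, 77, 0]), (243, [11, 75, 0]), (244, [16, 76, 0]), (245, [14, 76, 0])]
284 [(226, [124, 166, 179]), (227, [90, 133, 131]), (228, [33, 69, 48]), (229, [9, 50, 0]), (230, [19, 54, 2]), (231, [12, 53, 0]), (232, [16, 53, 3]), (233, [6, 53, 0]), (234, [7, 56, 0]), (235, [15, 71, 0]), (236, [20, 77, 0]), (237, [13, 76, 0]), (238, [15, 75, 0]), (239, [15, 76, 0]), (240, [18, 77, 0]), (241, [16, 76, 0]), (242, [16, 75, 0]), (243, [15, 78, 0]), (244, [17, 76, 0]), (245, [18, 77, 0])]
300 [(226, [127, 168, 181]), (227, [76, 115, 115]), (228, [16, 54, 12]), (229, [14, 51, 0]), (230, [12, 53, 3]), (231, [3, 50, 0]), (232, [11, 52, 0]), (233, [9, 53, 0]), (234, [6, 57, 0]), (235, [16, 73, 0]), (236, [16, 78, 0]), (237, [18, 77, 3]), (238, [18, 77, 0]), (239, [13, 75, 0]), (240, [17, 77, 0]), (241, [15, 77, 0]), (242, [17, 75, 0]), (243, [13, 75, 0]), (244, [8, 75, 0]), (245, [15, 76, 0])]
std mm [0.11 0.09 0.25] force [ 0.1  0.3 -0.2]
at [ 595.7 -304.8  248.7] yaw -133.25 tilt [-0.09  0.04] t 15.075 open 0.632
shift mm [-211.1  -80.8   -1.3] turn z -0.05 rows 4 each [-52.8 -20.2  -0.3] -0.01
shift mm [0. 0. 0.] turn z -50.45 rows 6 each [0. 0. 0.] -8.41
```

Call:
play_rows(rows=[[40, -0.053, -0.0202, 0, 0, 0, 0], [40, -0.053, -0.0202, 0, 0, 0, 0], [40, -0.053, -0.0202, 0, 0, 0, 0], [40, -0.053, -0.0202, 0, 0, 0, 0], [40, 0, 0, 0, 0, 0, -10], [40, 0, 0, 0, 0, 0, -10], [40, 0, 0, 0, 0, 0, -10], [40, 0, 0, 0, 0, 0, -10]])

```text
clock: 16.08
tool_pos: [0.4972, -0.1008, 0.2497]
eef_rot: [1.0, -0.026, 0.0, 0.0]
contact_force: [0.4, 0.1, -0.1]
opening: 0.628
finger_force: 20.0
```

Call:
play_rows(rows=[[40, 0, 0, 0, 0, 0, -10], [40, 0, 0, 0, 0, 0, -0.5], [40, 0, 0, 0, 0, 0, 0], [40, 0, 0, 0, 0, 0, 0], [40, 0, 0, 0, 0, 0, 0]])

```text
clock: 16.7
tool_pos: [0.497, -0.1008, 0.2497]
eef_rot: [0.998, 0.063, 0.0, 0.0]
contact_force: [-0.6, 0.3, -0.6]
opening: 0.632
finger_force: 20.0
```

```bash
python3 go.py 496.8 -101.4 199 -82.75
```

```text
std mm [0.01 0.01 0.  ] force [-0.5  0.3 -0.8]
at [ 497.  -100.8  249.7] yaw -82.78 tilt [ 0.   -0.01] t 16.85 open 0.631
shift mm [-0.3  0.6 50.7] turn z -0.03 rows 1 each [-0.3  0.6 50.7] -0.03
```

Call:
play_rows(rows=[[40, -0.0003, 0.0006, 0.025, 0, 0, 0], [40, 0, 0, 0.025, 0, 0, 0], [40, 0, 0, 0.004, 0, 0, 0], [40, 0, 0, 0.002, 0, 0, 0], [40, 0, 0, 0.0015, 0, 0, 0], [40, 0, 0, 0, 0, 0, 0], [40, 0, 0, 0, 0, 0, 0]])

```text
clock: 17.73
tool_pos: [0.4969, -0.1015, 0.1926]
eef_rot: [0.998, 0.063, 0.0, 0.0]
contact_force: [0.0, 0.6, 0.1]
opening: 0.631
finger_force: 20.0
```

```bash
python3 go.py 496.8 -101.4 190 -82.75
```

```text
std mm [0.03 0.01 0.08] force [-0.2  0.2 -0.7]
at [ 496.9 -101.5  192.5] yaw -82.76 tilt [ 0.03 -0.01] t 17.875 open 0.633
shift mm [-0.  -0.1  2.5] turn z -0.01 rows 1 each [-0.  -0.1  2.5] -0.01
```

Call:
play_rows(rows=[[40, 0, 0, 0.001, 0, 0, 0], [40, 0, 0, 0.001, 0, 0, 0], [40, 0, 0, 0, 0, 0, 0], [75, 0, 0, 0, 0, 0, 0], [75, 0, 0, 0, 0, 0, 0], [75, 0, 0, -0.02, 0, 0, 0], [100, 0.014, 0, -0.06, 0, 0, 0], [100, 0, 0, -0.06, 0, 0, 0]])

```text
clock: 18.88
tool_pos: [0.5114, -0.0994, 0.3315]
eef_rot: [0.998, 0.063, 0.0, -0.0]
contact_force: [-0.2, -0.7, 0.3]
opening: 0.951
finger_force: 0.0
```

Call:
play_rows(rows=[[100, 0, 0, 0, 0, 0, 0], [100, 0, 0, 0, 0, 0, 0], [100, 0, 0, 0, 0, 0, 0]])

```text
clock: 19.25
tool_pos: [0.51, -0.0996, 0.3287]
eef_rot: [0.998, 0.063, -0.002, -0.0]
contact_force: [0.8, 1.2, 0.3]
opening: 1.0
finger_force: 0.0
```

```bash
python3 look.py w7 moon_plate:.032 green_tile:.032 ; python3 go.py 450 302 330 -82.75
python3 - <<'E'
import cv2
im=cv2.imread('pics/w7.png');cv2.imwrite('pics/w7c.png',cv2.resize(im[90:250,220:350],None,fx=3.7,fy=3.7,interpolation=cv2.INTER_NEAREST))
E
```

```text
[ 0.51   -0.0996  0.3287] 19.25
moon_plate 0.61 284.8 129.6 3984 [563.9 -94.1  55.7  43.  -82.7]
green_tile 0.9 283.7 212.1 3097 [ 496.2 -101.9   55.6   42.1  -82.7]
green_tile 0.73 518.0 226.1 1553 [ 5.097e+02 -3.001e+02  3.930e+01  3.200e+01 -4.000e-01]
green_tile 0.25 467.2 289.2 263 [ 446.9 -274.1   30.2    9.3   53.7]
std mm [0.09 0.02 0.23] force [-0.  -0.   0.2]
at [510.4 -99.6 329.3] yaw -82.75 tilt [-0.11  0.01] t 19.55 open 1.001
shift mm [  -9.3 -406.    -0.7] turn z 0.0 rows 7 each [ -1.3 -58.   -0.1] 0.0
```

View pics/w7c.png

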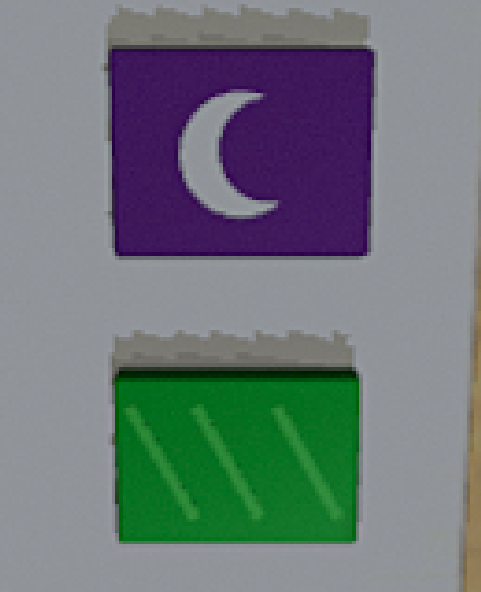

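```bash
python3 - <<'E'
from h import *
st=dict(tool_pos=[.5104,-.0996,.3289],eef_rot=(Ro.from_euler('z',7.25,degrees=True)*Ro.from_euler('x',180,degrees=True)).as_quat())
c=cam('wrist',st);R=Ro.from_quat(st['eef_rot']).as_matrix()
for uv in((283,103),(283,159.2),(283,191.6),(283,236.2),(251.4,159),(320,159),(251.4,191.6),(316.8,191.6)):
    print(uv,((plane(c,uv,.032)[0]-st['tool_pos'])@R*1000).round(1))
E
```

```text
(283, 103) [ 7.590e+01 -1.000e-01  2.969e+02]
(283, 159.2) [ 3.260e+01 -1.000e-01  2.969e+02]
(283, 191.6) [ 5.900e+00 -1.000e-01  2.969e+02]
(283, 236.2) [-3.330e+01 -1.000e-01  2.969e+02]
(251.4, 159) [ 32.8 -25.5 296.9]
(320, 159) [ 32.8  29.7 296.9]
(251.4, 191.6) [  5.9 -26.2 296.9]
(316.8, 191.6) [  5.9  27.9 296.9]
```

The gap is about 27 mm and the tile sits 1.2 mm off to the side. I'll regrip it and nudge it by +1.9 mm and +1.2 mm along tool x and y.

```bash
python3 go.py 496.9 -101.5 190.5 -82.75
```

```text
std mm [0.04 0.02 0.16] force [ 0.5 -0.1 -0. ]
at [510.6 -99.6 329.9] yaw -82.75 tilt [-0.04  0.  ] t 19.7 open 1.001
shift mm [-1.380e+01  1.000e-01  1.394e+02] turn z -0.0 rows 3 each [-4.6  0.  46.5] -0.0
```

Call:
play_rows(rows=[[85, -0.0138, 0, 0.055, 0, 0, 0], [82, 0, 0, 0.05, 0, 0, 0], [82, 0, 0, 0.025, 0, 0, 0], [82, 0, 0, 0.009, 0, 0, 0], [82, 0, 0, 0, 0, 0, 0], [50, 0, 0, 0, 0, 0, 0], [50, 0, 0, 0, 0, 0, 0], [40, 0, 0, 0, 0, 0, 0]])

```text
clock: 20.7
tool_pos: [0.4974, -0.1016, 0.1922]
eef_rot: [0.998, 0.063, 0.001, 0.0]
contact_force: [-0.3, 0.2, 6.7]
opening: 0.627
finger_force: 20.0
```

Call:
play_rows(rows=[[40, 0, 0, 0, 0, 0, 0], [40, 0, 0, -0.006, 0, 0, 0], [40, 0, 0, 0, 0, 0, 0], [40, 0.0019, 0.0012, 0, 0, 0, 0], [40, 0, 0, 0, 0, 0, 0], [40, 0, 0, 0, 0, 0, 0], [40, 0, 0, 0, 0, 0, 0]])

```text
clock: 21.58
tool_pos: [0.4989, -0.1023, 0.1971]
eef_rot: [0.998, 0.063, -0.0, -0.0]
contact_force: [0.7, 0.3, -0.2]
opening: 0.633
finger_force: 20.0
```

```bash
python3 go.py 498.9 -102.4 190.5 -82.75
```

```text
std mm [0.01 0.01 0.02] force [ 0.   0.3 -0.4]
at [ 498.9 -102.3  197.1] yaw -82.75 tilt [-0.01 -0.  ] t 21.725 open 0.631
shift mm [-0.1  0.1  6.6] turn z -0.0 rows 1 each [-0.1  0.1  6.6] -0.0
```

Call:
play_rows(rows=[[40, 0, 0, 0.003, 0, 0, 0], [40, 0, 0, 0.003, 0, 0, 0], [40, 0, 0, 0, 0, 0, 0], [75, 0, 0, 0, 0, 0, 0], [75, 0, 0, 0, 0, 0, 0], [75, 0, 0, -0.02, 0, 0, 0], [100, 0.014, 0, -0.06, 0, 0, 0], [100, 0, 0, -0.06, 0, 0, 0]])

```text
clock: 22.72
tool_pos: [0.5136, -0.1004, 0.3324]
eef_rot: [0.998, 0.063, 0.0, -0.0]
contact_force: [0.1, -0.9, -0.8]
opening: 0.954
finger_force: 0.0
```

Call:
play_rows(rows=[[100, 0, 0, 0, 0, 0, 0], [100, 0, 0, 0, 0, 0, 0], [100, 0, 0, 0, 0, 0, 0], [100, 0, 0, 0, 0, 0, 0]])

```text
clock: 23.22
tool_pos: [0.5125, -0.1005, 0.3299]
eef_rot: [0.998, 0.063, -0.001, -0.0]
contact_force: [-0.3, 0.1, 1.0]
opening: 0.999
finger_force: 0.0
```

```bash
python3 look.py w8 moon_plate:.032 green_tile:.032 ; python3 go.py 450 302 330 -82.75
python3 - <<'E'
import cv2
for f in('w7','w8'):
    g=cv2.imread(f'pics/{f}.png').astype(int)
    print(f,[(r,g[r,290].tolist()) for r in list(range(157,162))+list(range(187,194))+list(range(234,239))])
    print([(u,g[150,u].tolist()) for u in list(range(248,253))+list(range(318,323))]);print([(u,g[205,u].tolist()) for u in list(range(248,255))+list(range(314,320))])
E
```

```text
[ 0.5125 -0.1005  0.3299] 23.225
moon_plate 0.71 283.4 133.5 3858 [564.  -94.   55.7  43.4 -82.7]
moon_plate 0.33 283.9 213.6 3058 [ 498.1 -102.8   55.5   42.5  -83.9]
green_tile 0.98 515.5 228.4 1440 [ 510.2 -300.5   37.8   30.5   -1.8]
green_tile 0.88 284.0 213.4 3124 [ 498.2 -103.1   56.3   41.5  -82.7]
std mm [0.03 0.02 0.17] force [-0.1  0.4  0. ]
at [ 512.8 -100.5  330.8] yaw -82.75 tilt [-0.05  0.  ] t 23.525 open 1.001
shift mm [ -11.5 -407.3    0.8] turn z 0.0 rows 7 each [ -1.6 -58.2   0.1] 0.0
w7 [(157, [93, 24, 64]), (158, [77, 2, 47]), (159, [117, 111, 107]), (160, [152, 148, 143]), (161, [156, 152, 147]), (187, [105, 109, 113]), (188, [91, 100, 97]), (189, [44, 57, 42]), (190, [0, 29, 0]), (191, [10, 41, 4]), (192, [16, 80, 0]), (193, [29, 111, 0]), (234, [38, 118, 13]), (235, [36, 119, 9]), (236, [83, 119, 69]), (237, [152, 145, 143]), (238, [157, 149, 148])]
[(248, [158, 153, 149]), (249, [138, 134, 130]), (250, [76, 56, 61]), (251, [79, 12, 52]), (252, [92, 23, 64]), (318, [85, 12, 55]), (319, [79, 49, 60]), (320, [129, 127, 122]), (321, [160, 156, 150]), (322, [155,
[... 493 characters left out ...]
, 66, 61]), (191, [0, 28, 0]), (192, [0, 28, 0]), (193, [13, 69, 0]), (234, [42, 120, 19]), (235, [44, 120, 23]), (236, [30, 117, 5]), (237, [82, 121, 70]), (238, [151, 144, 143])]
[(248, [83, 89, 92]), (249, [68, 18, 45]), (250, [86, 19, 57]), (251, [91, 26, 64]), (252, [92, 26, 64]), (318, [127, 119, 117]), (319, [159, 156, 151]), (320, [154, 150, 145]), (321, [153, 148, 145]), (322, [152, 147, 143])]
[(248, [155, 149, 146]), (249, [162, 152, 152]), (250, [138, 133, 131]), (251, [27, 92, 10]), (252, [27, 109, 0]), (253, [30, 111, 0]), (254, [25, 109, 0]), (314, [39, 117, 16]), (315, [24, 109, 0]), (316, [59, 103, 50]), (317, [133, 131, 124]), (318, [160, 152, 152]), (319, [154, 148, 145])]
```

Green now has a gap of about 25–26 mm and is laterally centred. Next is the amber rondel.

Call:
play_rows(rows=[[100, -0.0016, -0.058, 0, 0, 0, 0], [100, -0.0016, -0.058, 0, 0, 0, 0], [100, -0.0016, -0.058, 0, 0, 0, 0], [100, -0.0016, -0.058, 0, 0, 0, 0], [100, -0.0016, -0.058, 0, 0, 0, 0], [100, -0.0016, -0.058, 0, 0, 0, 0], [100, -0.002, -0.059, 0.02, 0, 0, 0], [100, 0, 0, 0.02, 0, 0, 0]])

```text
clock: 24.52
tool_pos: [0.448, 0.3083, 0.2909]
eef_rot: [0.998, 0.068, 0.001, -0.003]
contact_force: [0.0, -0.6, -0.0]
opening: 1.0
finger_force: 0.0
```

Call:
play_rows(rows=[[100, 0, 0, 0, 0, 0, 0], [100, 0, 0, 0, 0, 0, 0], [100, 0, 0, 0, 0, 0, 0]])

```text
clock: 24.9
tool_pos: [0.4507, 0.3008, 0.2921]
eef_rot: [0.998, 0.062, 0.001, -0.0]
contact_force: [-0.1, 0.2, -0.1]
opening: 1.002
finger_force: 0.0
```

```bash
python3 look.py w9 rondel:.012 ; python3 go.py 450 302 170 -82.75
```

```text
[0.4507 0.3008 0.2921] 24.9
rondel 0.85 282.0 204.2 3245 [449.9 301.5  51.1  50.4 -14.8]
rondel 0.68 149.4 147.3 7071 [480.3 405.3  72.   68.5 -87.9]
rondel 0.66 377.6 105.4 2253 [532.5 242.   38.4  36.9 -82.8]
std mm [0.12 0.13 0.14] force [ 0.2 -0.  -0.1]
at [450.4 301.3 291.7] yaw -82.81 tilt [0.05 0.02] t 25.15 open 1.0
shift mm [ -0.3  -0.7 121.7] turn z -0.06 rows 3 each [-0.1 -0.2 40.6] -0.02
```

View pics/w9.png

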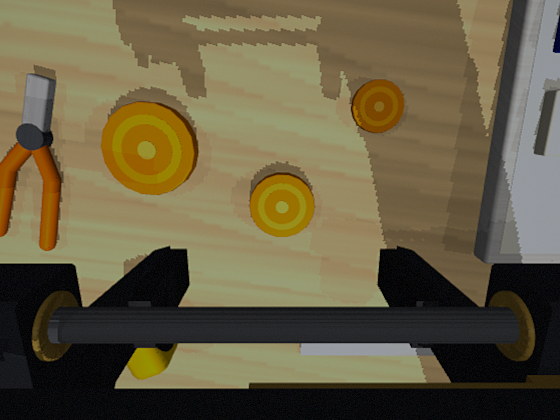

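The 52 mm rondel is the middle one at (282,204). The large one is at (149,147) and the small one at (378,105).

Call:
play_rows(rows=[[85, -0.0008, -0.0004, 0.05, 0, 0, 0], [80, 0, 0, 0.04, 0, 0, 0], [80, 0, 0, 0.022, 0, 0, 0], [80, 0, 0, 0.01, 0, 0, 0], [80, 0, 0, 0, 0, 0, 0], [45, 0, 0, 0, 0, 0, 0], [45, 0, 0, 0, 0, 0, 0], [35, 0, 0, 0, 0, 0, 0]])

```text
clock: 26.15
tool_pos: [0.4496, 0.3021, 0.1701]
eef_rot: [0.998, 0.063, 0.001, -0.0]
contact_force: [-0.5, -0.3, 5.1]
opening: 0.581
finger_force: 20.0
```

Call:
play_rows(rows=[[35, 0, 0, 0, 0, 0, 0], [35, 0, 0, 0, 0, 0, 0], [35, 0, 0, -0.03, 0, 0, 0], [35, 0, 0, -0.05, 0, 0, 0], [35, 0, 0, 0, 0, 0, 0], [35, 0, 0, 0, 0, 0, 0], [35, 0, 0, 0, 0, 0, 0]])

```text
clock: 27.02
tool_pos: [0.4487, 0.3017, 0.248]
eef_rot: [0.998, 0.063, -0.001, 0.001]
contact_force: [0.0, -0.1, -0.9]
opening: 0.583
finger_force: 20.0
```

```bash
python3 look.py w10 rondel:.093; python3 - <<'E'
import cv2
im=cv2.imread('pics/w10.png').astype(int)
for u in(279,284,289):
    print(u,[(r,im[r,u].tolist()) for r in range(218,240)])
E
python3 go.py 551.7 3.4 250 -82.75
```

```text
[0.4487 0.3017 0.248 ] 27.025
rondel 0.71 398.5 99.7 3234 [527.  267.8  23.6  22.4 -75. ]
rondel 0.63 123.6 148.7 10593 [494.6 369.6  46.   43.8  88.1]
rondel 0.57 283.5 264.2 8846 [456.  302.1  49.8  42.2 -82.7]
279 [(218, [0, 43, 80]), (219, [0, 44, 82]), (220, [0, 44, 80]), (221, [0, 47, 82]), (222, [0, 55, 98]), (223, [0, 77, 128]), (224, [0, 75, 129]), (225, [0, 72, 125]), (226, [0, 71, 125]), (227, [0, 70, 122]), (228, [0, 69, 122]), (229, [0, 63, 116]), (230, [0, 115, 166]), (231, [0, 125, 175]), (232, [0, 124, 173]), (233, [0, 121, 172]), (234, [0, 123, 173]), (235, [0, 121, 172]), (236, [0, 124, 175]), (237, [0, 112, 156]), (238, [32, 137, 167]), (239, [33, 144, 173])]
284 [(218, [0, 43, 80]), (219, [0, 44, 79]), (220, [0, 47, 82]), (221, [0, 47, 80]), (222, [0, 47, 86]), (223, [0, 75, 126]), (224, [0, 74, 127]), (225, [0, 100, 152]), (226, [0, 120, 173]), (227, [0, 125, 175]), (228, [0, 124, 173]), (229, [0, 124, 174]), (230, [0, 121, 171]), (231, [0, 123, 173]), (232, [0, 123, 173]), (233, [0, 123, 172]), (234, [0, 121, 172]), (235, [0, 122, 173]), (236, [0, 123, 174]), (237, [7, 121, 156]), (238, [29, 139, 167]), (239, [37, 145, 174])]
289 [(218, [0, 44, 80]), (219, [0, 44, 80]), (220, [0, 45, 80]), (221, [0, 44, 77]), (222, [0, 45, 83]), (223, [0, 74, 125]), (224, [0, 78, 132]), (225, [0, 70, 123]), (226, [0, 63, 116]), (227, [0, 114, 165]), (228, [0, 126, 176]), (229, [0, 123, 174]), (230, [0, 123, 173]), (231, [0, 124, 172]), (232, [0, 123, 173]), (233, [0, 125, 173]), (234, [0, 122, 173]), (235, [0, 119, 174]), (236, [0, 120, 174]), (237, [0, 116, 165]), (238, [32, 140, 170]), (239, [36, 146, 173])]
std mm [0.08 0.06 0.19] force [ 0.2  0.2 -0.1]
at [449.  301.8 248.3] yaw -82.75 tilt [-0.08 -0.06] t 27.275 open 0.578
shift mm [ 64.3 309.   -1.7] turn z 0.0 rows 6 each [10.7 51.5 -0.3] 0.0
```

Call:
play_rows(rows=[[35, 0.0107, 0.0515, 0, 0, 0, 0], [35, 0.0107, 0.0515, 0, 0, 0, 0], [35, 0.0107, 0.0515, 0, 0, 0, 0], [35, 0.0107, 0.0515, 0, 0, 0, 0], [35, 0.0107, 0.0515, 0, 0, 0, 0], [35, 0.0107, 0.0515, 0, 0, 0, 0], [35, 0, 0, 0.03, 0, 0, 0], [35, 0, 0, 0.02, 0, 0, 0]])

```text
clock: 28.28
tool_pos: [0.5518, 0.0023, 0.1981]
eef_rot: [0.998, 0.062, -0.0, 0.0]
contact_force: [-0.0, -0.3, -1.4]
opening: 0.582
finger_force: 20.0
```

Call:
play_rows(rows=[[35, 0, 0, 0, 0, 0, 0], [35, 0, 0, 0, 0, 0, 0], [35, 0, 0, 0, 0, 0, 0]])

```text
clock: 28.65
tool_pos: [0.5522, 0.0038, 0.2001]
eef_rot: [0.998, 0.063, 0.001, 0.0]
contact_force: [0.1, -0.3, -0.6]
opening: 0.578
finger_force: 20.0
```

```bash
python3 go.py 551.7 3.4 190.5 -82.75
```

```text
std mm [0.06 0.03 0.09] force [-0.1  0.3 -0.7]
at [552.2   3.7 200. ] yaw -82.74 tilt [0.08 0.  ] t 28.8 open 0.579
shift mm [-0.5  0.2  9.5] turn z 0.01 rows 1 each [-0.5  0.2  9.5] 0.01
```

Call:
play_rows(rows=[[35, -0.0004, 0.0002, 0.005, 0, 0, 0], [35, 0, 0, 0.004, 0, 0, 0], [35, 0, 0, 0, 0, 0, 0], [70, 0, 0, 0, 0, 0, 0], [70, 0, 0, 0, 0, 0, 0], [70, 0, 0, -0.02, 0, 0, 0], [100, 0, 0, -0.06, 0, 0, 0], [100, 0, 0, -0.06, 0, 0, 0]])

```text
clock: 29.8
tool_pos: [0.5512, 0.0033, 0.3314]
eef_rot: [0.998, 0.063, -0.001, 0.0]
contact_force: [1.4, -0.0, 0.3]
opening: 0.901
finger_force: 0.0
```

Call:
play_rows(rows=[[100, 0, 0, 0, 0, 0, 0], [100, 0, 0, 0, 0, 0, 0], [100, 0, 0, 0, 0, 0, 0]])

```text
clock: 30.18
tool_pos: [0.5509, 0.0032, 0.3287]
eef_rot: [0.998, 0.063, -0.002, 0.0]
contact_force: [-0.4, 0.8, 0.1]
opening: 0.999
finger_force: 0.0
```

```bash
python3 look.py w11 sun_plate:.032 moon_plate:.032 rondel:.032 blue_tile:.032 green_tile:.032; python3 go.py 427.5 -281 310 -82.75
```

```text
[0.5509 0.0032 0.3287] 30.175
sun_plate 0.6 166.4 195.0 3777 [540.2  99.6  59.1  46.  -82.7]
moon_plate 0.71 399.8 195.0 3749 [564.7 -92.3  59.2  46.  -82.7]
rondel 0.87 283.5 196.0 2992 [551.5   3.   51.2  50.7   7.3]
rondel 0.58 19.5 177.1 1493 [540.  217.7  35.6  33.6  -5.4]
blue_tile 0.6 158.2 114.0 3963 [604.2 107.6  59.3  39.8 -82.9]
green_tile 0.92 378.3 264.7 997 [497.  -82.7  42.9  21.6   5.5]
std mm [0.03 0.01 0.16] force [-0.4  0.1  0.4]
at [551.4   3.3 329.8] yaw -82.75 tilt [-0.04 -0.  ] t 30.625 open 0.999
shift mm [-158.8  266.4   19.8] turn z 0.0 rows 6 each [-26.5  44.4   3.3] 0.0
```

View pics/w11.png

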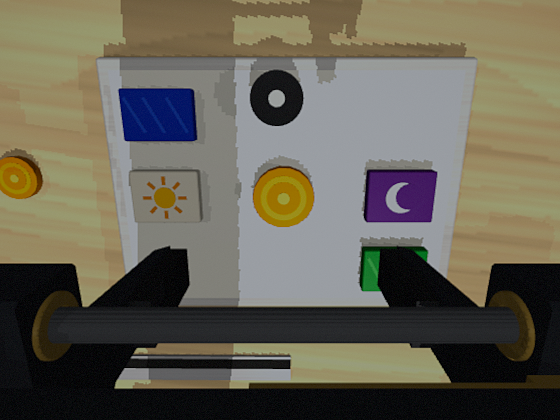

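The rondel sits midway, at pixel 283.5 against a midpoint of 283.1. Next is the jewel.

Call:
play_rows(rows=[[100, -0.0265, 0.0444, 0, 0, 0, 0], [100, -0.0265, 0.0444, 0, 0, 0, 0], [100, -0.0265, 0.0444, 0, 0, 0, 0], [100, -0.0265, 0.0444, 0.005, 0, 0, 0], [100, -0.0265, 0.0444, 0.01, 0, 0, 0], [100, -0.0263, 0.0444, 0.02, 0, 0, 0], [100, 0, 0, 0, 0, 0, 0], [100, 0, 0, 0, 0, 0, 0]])

```text
clock: 31.62
tool_pos: [0.428, -0.2805, 0.2953]
eef_rot: [0.998, 0.063, 0.0, -0.0]
contact_force: [0.6, 0.8, -0.0]
opening: 1.002
finger_force: 0.0
```

Call:
play_rows(rows=[[100, 0, 0, 0, 0, 0, 0], [100, 0, 0, 0, 0, 0, 0]])

```text
clock: 31.88
tool_pos: [0.4284, -0.2798, 0.2956]
eef_rot: [0.998, 0.064, 0.001, -0.0]
contact_force: [0.3, 0.1, 1.0]
opening: 0.997
finger_force: 0.0
```

```bash
python3 look.py w12 jewel:.006 jewel:.012 jewel:.02; python3 go.py 427.5 -281 172 -82.75
```

```text
[ 0.4284 -0.2798  0.2956] 31.875
jewel 0.83 290.3 204.2 1129 [ 426.4 -285.7   32.    29.4    8.5]
jewel 0.83 290.3 204.2 1129 [ 428.  -285.4   31.3   28.7    8.5]
jewel 0.83 290.3 204.2 1129 [ 430.1 -285.    30.3   27.8    8.5]
std mm [0.08 0.12 0.04] force [0.1 0.2 0.1]
at [ 427.7 -280.8  295.3] yaw -82.73 tilt [ 0.01 -0.01] t 32.225 open 0.998
shift mm [ -0.2   0.2 123.3] turn z 0.02 rows 3 each [-0.1  0.1 41.1] 0.01
```

View pics/w12.png

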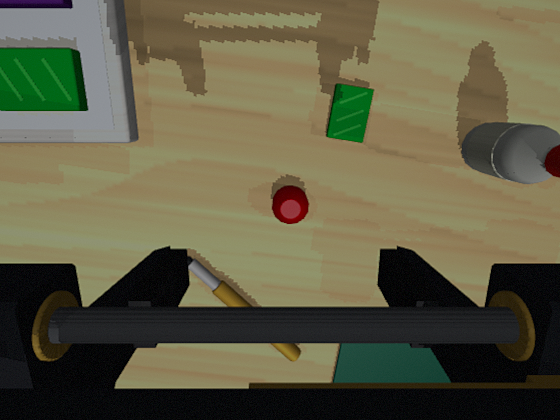

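The jewel is at (290,204), with the small green tile and the awl clear of the fingers.

Call:
play_rows(rows=[[80, 0.0004, 0.0047, 0.055, 0, 0, 0], [65, 0, 0, 0.045, 0, 0, 0], [65, 0, 0, 0.017, 0, 0, 0], [65, 0, 0, 0.0085, 0, 0, 0], [65, 0, 0, 0, 0, 0, 0], [65, 0, 0, 0, 0, 0, 0], [30, 0, 0, 0, 0, 0, 0], [25, 0, 0, 0, 0, 0, 0]], grip_force=12)

```text
clock: 33.22
tool_pos: [0.4287, -0.2858, 0.1703]
eef_rot: [0.998, 0.063, 0.0, 0.0]
contact_force: [-0.4, -0.0, 0.5]
opening: 0.446
finger_force: 0.0
```

Call:
play_rows(rows=[[20, 0, 0, 0, 0, 0, 0], [20, 0, 0, 0, 0, 0, 0], [20, 0, 0, 0, 0, 0, 0], [20, 0, 0, -0.03, 0, 0, 0], [20, 0, 0, -0.06, 0, 0, 0], [20, 0, 0, 0, 0, 0, 0], [20, 0, 0, 0, 0, 0, 0], [20, 0, 0, 0, 0, 0, 0]])

```text
clock: 34.22
tool_pos: [0.4281, -0.2853, 0.2584]
eef_rot: [0.998, 0.063, -0.001, -0.001]
contact_force: [-0.6, -0.0, 0.1]
opening: 0.333
finger_force: 12.0
```

```bash
python3 look.py w13 jewel:.102; python3 go.py 605.2 109.4 258 -82.75
```

```text
[ 0.4281 -0.2853  0.2584] 34.225
jewel 0.79 283.7 273.5 3689 [ 429.5 -285.5   32.1   28.9    5.8]
std mm [0.09 0.04 0.21] force [-0.2 -0.1 -0.4]
at [ 428.3 -285.4  258.8] yaw -82.74 tilt [-0.1   0.05] t 34.475 open 0.333
shift mm [ 225.3 -369.3    0.8] turn z 0.01 rows 8 each [ 28.2 -46.2   0.1] 0.0
```

View pics/w13.png

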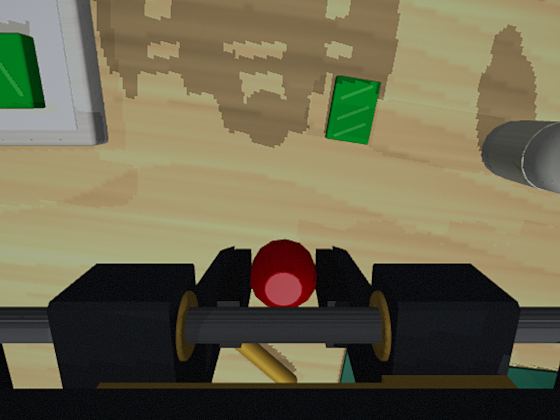

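The jewel is held upright at (284,274). I'll carry it to the middle of the blue tile.

Call:
play_rows(rows=[[20, 0.0283, -0.0462, 0, 0, 0, 0], [20, 0.0283, -0.0462, 0, 0, 0, 0], [20, 0.0283, -0.0462, 0, 0, 0, 0], [20, 0.0283, -0.0462, 0, 0, 0, 0], [20, 0.0283, -0.0462, 0, 0, 0, 0], [20, 0.0283, -0.0462, 0, 0, 0, 0], [20, 0.0283, -0.0462, 0, 0, 0, 0], [20, 0.0283, -0.0462, 0, 0, 0, 0]])

```text
clock: 35.48
tool_pos: [0.6069, 0.1113, 0.2593]
eef_rot: [0.998, 0.063, -0.0, 0.0]
contact_force: [0.4, -0.6, 0.5]
opening: 0.331
finger_force: 12.0
```

Call:
play_rows(rows=[[20, 0, 0, 0.025, 0, 0, 0], [20, 0, 0, 0.015, 0, 0, 0], [20, 0, 0, 0, 0, 0, 0], [20, 0, 0, 0, 0, 0, 0], [20, 0, 0, 0, 0, 0, 0], [20, 0, 0, 0, 0, 0, 0]])

```text
clock: 36.22
tool_pos: [0.6068, 0.1094, 0.2204]
eef_rot: [0.998, 0.063, 0.001, -0.0]
contact_force: [0.2, -0.2, -0.5]
opening: 0.33
finger_force: 12.0
```

```bash
python3 go.py 606.2 109.7 202 -82.75
```

```text
std mm [0.06 0.07 0.13] force [ 0.1  0.2 -0.5]
at [606.7 109.5 220.2] yaw -82.77 tilt [0.04 0.01] t 36.375 open 0.335
shift mm [-0.4 -0.3 18.2] turn z -0.02 rows 1 each [-0.4 -0.3 18.2] -0.02
```

Call:
play_rows(rows=[[20, -0.0004, -0.0003, 0.011, 0, 0, 0], [20, 0, 0, 0.004, 0, 0, 0], [20, 0, 0, 0.0015, 0, 0, 0], [20, 0, 0, 0, 0, 0, 0], [20, 0, 0, 0, 0, 0, 0], [20, 0, 0, 0, 0, 0, 0]])

```text
clock: 37.12
tool_pos: [0.6062, 0.1098, 0.2034]
eef_rot: [0.998, 0.063, 0.0, -0.0]
contact_force: [-0.5, 0.5, -0.2]
opening: 0.33
finger_force: 12.0
```

```bash
python3 go.py 606.2 109.7 202 -82.75
```

```text
std mm [0.02 0.01 0.03] force [-0.3  0.4  0. ]
at [606.2 109.8 203.4] yaw -82.76 tilt [ 0.02 -0.  ] t 37.275 open 0.326
shift mm [0.  0.1 1.4] turn z -0.01 rows 1 each [0.  0.1 1.4] -0.01
```

Call:
play_rows(rows=[[20, 0, 0, 0.0008, 0, 0, 0], [20, 0, 0, 0.0006, 0, 0, 0], [20, 0, 0, 0, 0, 0, 0], [55, 0, 0, 0, 0, 0, 0], [55, 0, 0, 0, 0, 0, 0], [55, 0, 0, -0.03, 0, 0, 0], [80, 0, 0, -0.045, 0, 0, 0], [100, -0.02, 0, -0.055, 0, 0, 0]])

```text
clock: 38.28
tool_pos: [0.5867, 0.1073, 0.3324]
eef_rot: [0.998, 0.063, 0.0, -0.0]
contact_force: [0.3, 0.2, -0.2]
opening: 0.757
finger_force: 0.0
```

Call:
play_rows(rows=[[100, -0.03, 0, 0, 0, 0, 0], [100, 0, 0, 0, 0, 0, 0], [100, 0, 0, 0, 0, 0, 0], [100, 0, 0, 0, 0, 0, 0]])

```text
clock: 38.78
tool_pos: [0.5573, 0.1036, 0.3313]
eef_rot: [0.998, 0.063, 0.0, -0.0]
contact_force: [0.1, 0.4, 0.0]
opening: 0.998
finger_force: 0.0
```

```bash
python3 look.py w14 sun_plate:.032 blue_tile:.032 jewel:.052 jewel:.032; python3 - <<'E'
import cv2
im=cv2.imread('pics/w14.png');cv2.imwrite('pics/w14c.png',cv2.resize(im[70:250,220:450],None,fx=3,fy=3,interpolation=cv2.INTER_NEAREST))
E
```

```text
[0.5573 0.1036 0.3313] 38.775
sun_plate 0.77 284.1 217.0 3339 [539.8 100.6  55.7  45.5 -82.7]
sun_plate 0.36 403.2 124.6 2486 [628.6  17.1  46.6  40.6  79.4]
sun_plate 0.28 397.7 217.6 2823 [551.5   4.5  53.4  49.3  63.2]
blue_tile 0.68 283.7 138.9 2319 [604.3 109.2  55.7  39.4 -82.7]
```

View pics/w14c.png

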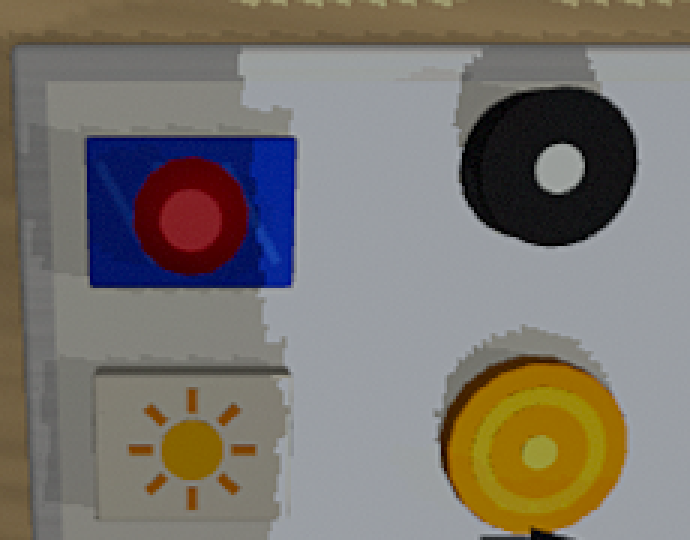

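The crop shows the jewel at (190,215) upright on the blue tile, whose centre is (191,212). The blue tile has not moved, and the spool and rondel are in place. I'm handing the job in.

```bash
python3 -c "
from plant import r
print(r.finish_job())"
```

```text
the job is handed in; nothing more can be done
None
```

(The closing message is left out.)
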